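Spanner and scrubbing brush back in their own clips

ROBOT

A 7-joint arm with a two-finger parallel gripper is mounted at the origin on the work surface. World frame = base frame: x ahead of the robot, y to its left, z up, the work surface at z = 0. Lengths are in mm, angles in rad, forces in N, time in s.
With the tool pointing down it reaches from about 400 to 875 mm from the base axis. Payload 19.3 kg.
Tool frame: the origin (TCP) lies at the very end of the fingers, on their centre line; the grasp point (between the pads) lies 19 mm behind it (grip_point_offset is the z of the grasp point in the tool frame, in mm); z points along the fingers, x is the direction in which the jaws open and shut, and the axes are right-handed (so a half turn about z gives the same grasp; the last joint's range is limited). The gripper opens to 85 mm and grips with 20 to 120 N. Pads are 22 mm wide; open, the fingers measure 114 mm over their backs; the gripper's body (76 mm by 85 mm) begins 54 mm behind the grasp point. The pads swing forward as they close: fully open they stand 13 mm farther back than shut.
Start: joints at [1.23, 0.521, -0.036, 1.599, 0.021, 1.021, -0.113], TCP at [167.161, -602.222, 231.291] pointing down, gripper open.
Joint ranges: [-2.91, 2.91], [-0.3, 2.13], [-1.5, 1.42], [0.17, 2.43], [-1.26, 4.41], [0.16, 1.93], [-2.52, 2.52]. Speed limits (rad/s): [1.89, 1.89, 2.39, 2.39, 3.01, 3.01, 3.01].

INTERFACE

Orientations are given as a 3x3 rotation matrix whose columns are the frame's x, y, z axes.
In Python, from workcell import movep, movel, goto_joints, open_gripper, clamp, wait, inverse_kinematics, read_state, camera, PlanningError, finish_job, grip_point_offset gives the robot as it stands. Calls block until the motion is done:
- movep(position, orientation): joint-space move of the TCP to a pose.
- movel(position, frame=None, max_speed=150, guard=None): straight line of the TCP; frame=None keeps the orientation; max_speed is the mean speed in mm/s. With guard (N) it stops when the force on the tool has changed by that much, and returns True; else False.
- goto_joints(angles): joint-space move.
- open_gripper() and clamp(): open the fingers fully, or close them until they stop; the grip force is fixed at half the most.
- wait(seconds).
- inverse_kinematics(position, orientation): joint angles nearest the present ones, or None.
- read_state(): the state.
- camera(name): name is "side" or "top" or "wrist"; returns a dict with "image" (400x640x3 uint8, blue, green, red), "range_z" (400x640 float32, mm along the optical axis (not along the pixel's ray), 0 where there is no reading), "fx", "fy", "cx", "cy" (pixels), "cam_to_world" (4x4, takes a point from camera to world coordinates). Camera axes: x right, y up, looking along -z (the intrinsics and any distortion apply to the point x, -y, -z); pixel columns grow to the right and rows downward; lengths in mm; the calibration is good to about 2 mm. A picture is of the moment at which its call begins.
A pose or a line that the arm cannot do raises PlanningError and nothing moves.
- finish_job(): hands the job in, once; it reports no verdict.
The state is a dict: "time": time; "qpos": joint angles; "qvel": joint speeds; "joint_efforts": joint torques, N m; "eef_pos": TCP position; "tool_rot": TCP orientation; "ft_force": force on the tool from outside, world axes, zero at the start; "torque": the same for the moment, N m; "finger_gap": finger opening in mm.
Only numpy, scipy, OpenCV 4.12 (cv2) and the standard library are available. Lean on these libraries where they do the work, as an engineer would, in place of code of your own. Each camera call takes 0.05 s, during which the arm holds its last target. There are 200 camera calls.

TASK

Put the spanner and the scrubbing brush away under the sink: each goes in the sloping storage place whose label matches the colour of its grip, head uppermost, snapped fully down into both spring clips and slid down so that its butt end rests against the foot stop. Press them in firmly but without brute force, and leave the other things where they stand.

Things in the scene. Friction and masses are not known exactly. Their poses are not given: they have to be found in the camera images.
- spanner: Steel adjustable spanner with a round red plastic-coated grip, 195 mm long, about 0.25 kg, lying flat. Origin: underside of the grip's middle. x runs along it to the head, z is up as it lies. The grip is 19 mm in diameter, its axis at z = 9.5 mm, from the rounded butt at x = -62 mm to x = 60 mm; then a steel shank 22 mm wide and the head from x = 93 to 133 mm, 44 mm wide, 19 mm thick.
- spanner_grip (a point): Middle of the spanner's grip, on the grip's axis, 9.5 mm above the body's origin; fully stored it is at x = 0, y = 0, z = 9.5 mm of its place.
- brush: Green plastic scrubbing brush, 195 mm long, about 0.12 kg, lying on its back with white bristles up. Origin: underside of the middle of its round green grip. x runs along it to the head, z is up as it lies. Grip as on the spanner: 19 mm in diameter, axis at z = 9.5 mm, rounded butt at x = -62 mm, to x = 60 mm; head from x = 81 to 133 mm, 46 mm wide, with bristles up to z = 31 mm.
- brush_grip (a point): Middle of the brush's grip, on the grip's axis, 9.5 mm above the body's origin; fully stored it is at x = 0, y = 0, z = 9.5 mm of its place.
- red_place: Red-labelled storage place: grey sloping plate 150 x 80 mm with red patches and red back, on a fixed stand. Origin: where the underside of a fully stored tool's grip has its middle, 76 mm above the board; the plate's face is at z = -16 mm. x runs up the slope, z square out of the plate. Slope 30 degrees, rising towards the robot (within 10 degrees); z leans away from it.
- red_clip_low (a point): Cradle block top, lower spring clip of the red place, at x = -39, z = 0 mm; clip 14 mm long in x, 64 mm free between the two clips. Two sprung jaws, 29 mm over their outer faces, 21 mm high, have round lips at z = 18 mm, 13 mm apart, and give up to 6 mm each. A 19 mm grip pressed square down in both clips meets about 8 to 15 N in all, then snaps past the lips onto the blocks.
- red_clip_high (a point): Top of the cradle block of the upper spring clip of the red place, at x = +39, z = 0 mm; the same as the lower clip.
- red_foot (a point): Middle of the up-slope face of the fixed red foot stop of the red place, at x = -62, z = 9.5 mm; 26 mm wide, its top at z = 14 mm. A stored tool's butt rests against it. Press a tool in some 5 to 12 mm up-slope, clear of the stop, then slide it down: the clips' grip resists by a few N, the stop is felt as a firm end.
- green_place: Green-labelled storage place: grey sloping plate 150 x 80 mm with green patches and green back, on a fixed stand. Origin: where the underside of a fully stored tool's grip has its middle, 76 mm above the board; the plate's face is at z = -16 mm. x runs up the slope, z square out of the plate. Slope 30 degrees, rising towards the robot (within 10 degrees); z leans away from it.
- green_clip_low (a point): Cradle block top, lower spring clip of the green place, at x = -39, z = 0 mm; clip 14 mm long in x, 64 mm free between the two clips. Two sprung jaws, 29 mm over their outer faces, 21 mm high, have round lips at z = 18 mm, 13 mm apart, and give up to 6 mm each. A 19 mm grip pressed square down in both clips meets about 8 to 15 N in all, then snaps past the lips onto the blocks.
- green_clip_high (a point): Top of the cradle block of the upper spring clip of the green place, at x = +39, z = 0 mm; the same as the lower clip.
- green_foot (a point): Middle of the up-slope face of the fixed green foot stop of the green place, at x = -62, z = 9.5 mm; 26 mm wide, its top at z = 14 mm. A stored tool's butt rests against it. Press a tool in some 5 to 12 mm up-slope, clear of the stop, then slide it down: the clips' grip resists by a few N, the stop is felt as a firm end.
- blue_place: Blue-labelled storage place: grey sloping plate 150 x 80 mm with blue patches and blue back, on a fixed stand. Origin: where the underside of a fully stored tool's grip has its middle, 76 mm above the board; the plate's face is at z = -16 mm. x runs up the slope, z square out of the plate. Slope 30 degrees, rising towards the robot (within 10 degrees); z leans away from it. Stays empty.
- turntable: Red plastic turntable, fixed, 210 mm across, 22 mm high; origin at the centre of its underside. A fixed blue tub, 85 mm high, stands nearer the robot on this side.
- bottle_a: Closed white bottle with blue cap, 68 mm across, 190 mm high, loose on the turntable; origin under its centre.
- bottle_b: Closed white bottle with red cap, 72 mm across, 170 mm high, loose on the turntable; origin under its centre.
- mug: White ceramic mug of pegs, 80 mm across, 90 mm high (pegs to 130 mm), handle at its +y; loose; origin under its centre. A fixed grey flip-top bin, 282 mm high, stands beyond it at the side.
- can: Metal can with yellow label, 66 mm across, 100 mm high, loose; origin under its centre.
- jar: Amber jar with white cap, 66 mm across, 90 mm high, loose; origin under its centre.
Mind the look-alikes: they are no part of the job. Leave any orange, pink or turquoise look-alike of the part that bears green_place alone.

How it is judged:
By the outcome, as a careful person would: the job done as asked, in the order asked, and still so for the second after the job is handed in, with the robot touching nothing.
It also fails if it takes over 64 s, if anything falls off the work surface, if the arm or the gripper's body presses on something with over 40 N, if the wrist force passes 120 N, or if a joint passes its speed limit or range.

## Working session

There is one attempt and no reset: what is moved stays moved. The work goes in short steps, each a Python script; the robot and the scene stay as the last script left them, time stands still between calls to the robot, and variables do not carry over. Pictures are saved under pics/ and viewed, about 8 in all and at most 12, crops included, and the job is handed in when it is done.

```bash
ls; mkdir -p pics; python3 - <<'E'
from workcell import *
import cv2,numpy as np
for n in ("top","side"):
    c=camera(n); cv2.imwrite(f"pics/{n}0.png",c["image"]); np.savez(f"{n}0.npz",**c)
    print(n,c["fx"],c["fy"],c["cx"],c["cy"],[k for k in c]); print(np.round(c["cam_to_world"],3))
s=read_state(); print(s["time"],s["finger_gap"],s["ft_force"],grip_point_offset); print(np.round(s["tool_rot"],3))
E
```

```text
pics
top 441.9853773729891 441.9853773729891 315.1877389550373 198.91873858443108 ['image', 'range_z', 'fx', 'fy', 'cx', 'cy', 'cam_to_world']
[[ 9.000000e-03  9.810000e-01 -1.960000e-01  2.921600e+02]
 [-1.000000e+00  5.000000e-03 -2.500000e-02 -1.403600e+01]
 [-2.300000e-02  1.960000e-01  9.800000e-01  1.355861e+03]
 [ 0.000000e+00  0.000000e+00  0.000000e+00  1.000000e+00]]
side 370.1727246998346 370.1727246998346 316.57996577800225 196.95611033250944 ['image', 'range_z', 'fx', 'fy', 'cx', 'cy', 'cam_to_world']
[[-9.990000e-01  2.300000e-02 -3.100000e-02  4.775990e+02]
 [-3.800000e-02 -4.840000e-01  8.740000e-01  1.070755e+03]
 [ 5.000000e-03  8.750000e-01  4.850000e-01  6.877020e+02]
 [ 0.000000e+00  0.000000e+00  0.000000e+00  1.000000e+00]]
0.1 85.67216693744385 [ 0.652302   -0.93392824  0.0697919 ] -18.700000000000003
[[ 0.268 -0.964 -0.   ]
 [-0.964 -0.268  0.001]
 [-0.001  0.    -1.   ]]
```

View pics/top0.png

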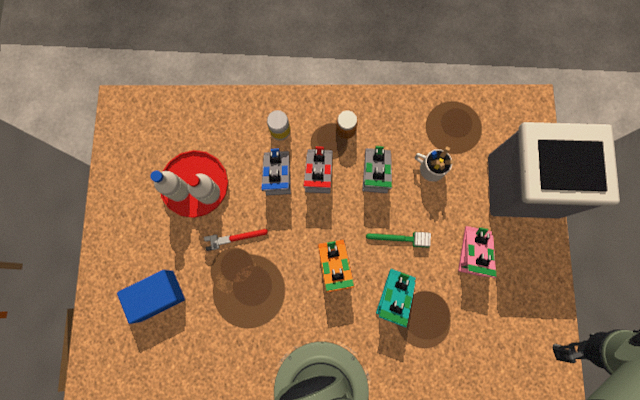

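View pics/side0.png

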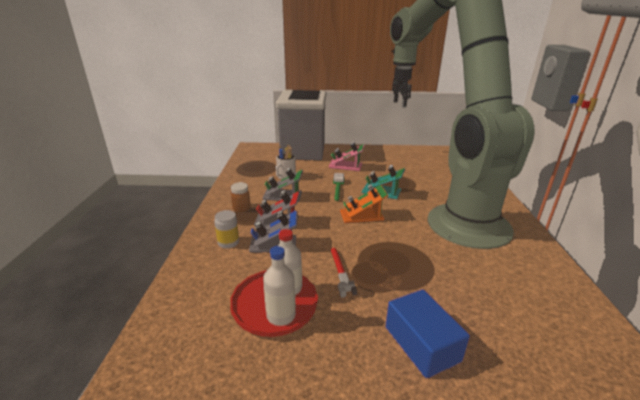

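The top view shows the blue, red and green places at about (277,170), (318,168) and (378,168). The spanner lies from (268,232) to its head at (210,241), and the brush from (367,237) to its head at (430,239). The orange, turquoise and pink stands are look-alikes. The side view agrees.

```bash
cat > h.py <<'E'
import numpy as np, cv2
def cloud(c):
    z=c["range_z"].astype(float); h,w=z.shape; u,v=np.meshgrid(np.arange(w),np.arange(h))
    P=np.stack([(u-c["cx"])/c["fx"]*z,-(v-c["cy"])/c["fy"]*z,-z,np.ones_like(z)],-1)
    return (P@np.asarray(c["cam_to_world"]).T)[...,:3]
def mask(c,col):
    H,S,V=cv2.split(cv2.cvtColor(c["image"],cv2.COLOR_BGR2HSV).copy()); H=H.astype(int)
    m={'red':(H<6)|(H>174),'green':(H>50)&(H<75),'blue':(H>105)&(H<125)}[col]
    return m&(S>150)&(V>50)&(c["range_z"]>0)
def objR(o,flip): # tool rotation for a grasp on an object frame
    x=o[:,1]*(-1 if flip else 1); z=-o[:,2]; return np.column_stack([x,np.cross(z,x),z])
E
python3 - <<'E'
from workcell import *; from h import *
c=dict(np.load("top0.npz")); P=cloud(c)
print("table z",[np.round(P[v,u],1) for u,v in((300,320),(340,215),(450,200))])
for col,(u0,v0,u1,v1) in {'red':(232,222,275,250),'green':(360,225,412,250)}.items():
    m=np.zeros((400,640),bool); m[v0:v1,u0:u1]=1; m&=mask(c,col); q=P[m]
    xy=q[:,:2]; mu=xy.mean(0); d=np.linalg.svd(xy-mu)[2][0]; t=(xy-mu)@d; s=(xy-mu)@[-d[1],d[0]]
    print(col,len(q),mu,"z",np.percentile(q[:,2],[5,50,95]),"dir",d,"len",np.percentile(t,[0,2,98,100]),"w",np.percentile(s,[2,98]))
for col,(u0,v0,u1,v1) in {'red':(302,145,335,200),'green':(362,145,395,200),'blue':(260,145,293,200)}.items():
    m=np.zeros((400,640),bool); m[v0:v1,u0:u1]=1; m&=mask(c,col); q=P[m]; print(col,len(q),q.mean(0),q.min(0),q.max(0))
s=read_state(); w=camera("wrist"); T=np.eye(4);T[:3,:3]=s["tool_rot"];T[:3,3]=s["eef_pos"]
print(w["fx"],w["cx"],w["cy"]); print(np.round(np.linalg.inv(T)@w["cam_to_world"],3))
big=cv2.resize(c["image"][140:255,200:440],None,fx=3.3,fy=3.3,interpolation=cv2.INTER_CUBIC); cv2.imwrite("pics/crop1.png",big)
# reach check for tilted poses
for y in (0,-180):
  for a in (25,30,):
    o=np.column_stack([[-np.cos(np.radians(a)),0,.5],[0,-1,0],[.5,0,np.cos(np.radians(a))]])
    for f in (0,1):
        for x in (600,650): print(y,a,f,x,inverse_kinematics([x,y,90],objR(o,f)))
E
```

```text
table z [array([196.3,  61.8,   0.6]), array([512.2, -57.3,   2.1]), array([ 561.8, -398.9,   -0.8])]
red 199 [447.96138057 219.7428759 ] z [ 9.44675439 17.15479033 22.56543898] dir [ 0.21805682 -0.97593608] len [-55.03829536 -52.03708626  52.31836     55.09207224] w [-7.15520301  8.52317087]
green 203 [ 442.63423445 -203.67045102] z [10.87785423 17.12652672 21.16850965] dir [-0.06010554 -0.99819203] len [-67.9800442  -62.82055727  65.00723139  67.66340857] w [-5.83293447  6.58112991]
red 300 [627.3144733   10.91343256  76.98580773] [578.0555477  -25.46981779  27.73311525] [719.96402502  51.2543229  105.46783204]
green 217 [ 626.88749969 -169.11474449   78.08490503] [ 582.17209357 -204.7125914    27.27482489] [ 716.61741125 -129.63511588  114.12028803]
blue 260 [618.45131118 140.56995602  78.02318437] [572.2455147  100.40719599  32.58895637] [708.50538259 176.55936282 105.1052256 ]
283.98958254379886 320.57840378063975 205.5861139996934
[[ 1.0000e+00 -0.0000e+00 -0.0000e+00  2.4000e-02]
 [-0.0000e+00 -9.6500e-01 -2.6200e-01 -6.6150e+01]
 [-0.0000e+00  2.6200e-01 -9.6500e-01 -1.4374e+
[... 946 characters left out ...]
25 0 650 [ 0.1590435   1.04990246 -0.02611894  1.03288846  0.09024044  1.55949455
 -1.45463037]
-180 25 1 600 [ 0.51117659  1.06122903 -0.73610984  1.20098573  0.58356468  1.61990707
  1.34177616]
-180 25 1 650 [ 0.44937092  1.13494983 -0.7351981   1.00648963  0.60756493  1.7165681
  1.38277432]
-180 30 0 600 [ 0.17010749  0.97645442 -0.02812067  1.20795443  0.09760741  1.47725573
 -1.4575973 ]
-180 30 0 650 [ 0.15624454  1.06383152 -0.02242506  1.01024875  0.08951636  1.58736286
 -1.45296958]
-180 30 1 600 [ 0.50506416  1.07298717 -0.7365433   1.18158311  0.5842189   1.64571357
  1.34401205]
-180 30 1 650 [ 0.44205302  1.14729174 -0.73510944  0.98370145  0.60909185  1.74359771
  1.38695474]
```

View pics/crop1.png

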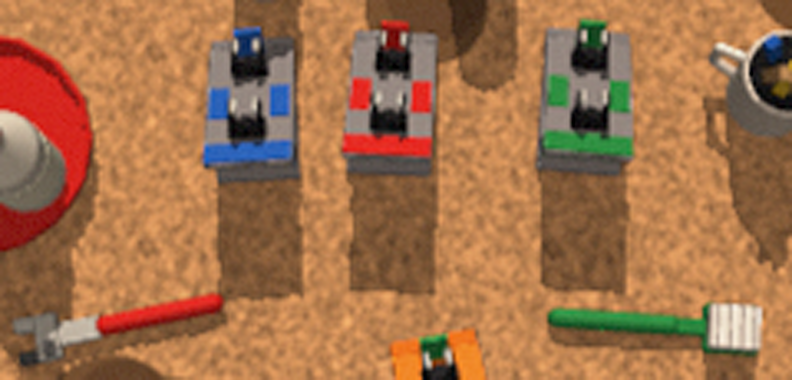

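Zoomed crop: the red, blue and green clip pairs run along the plate centre lines, with the foot stops on the far (upper) side. Depth puts the plates at x≈627, near red y≈11 and green y≈-169. Next I take close wrist views of both tools and both places.

```bash
cat > v.py <<'E'
from workcell import *; from h import *
def look(n,pos,R):
    movep(pos,R); wait(.15); c=camera("wrist"); np.savez(n+".npz",**c); print(n,read_state()["time"]); return c
def fR(x,z): y=np.cross(z,x); y/=np.linalg.norm(y); x=np.cross(y,z); return np.column_stack([x,y,z])
if __name__=="__main__":
    down=lambda d,f: objR(fR(np.array([*d,0.]),np.array([0,0,1.])),f)
    b=down((-.06,-.998),1); sp=down((-.218,.976),0); a=np.radians(30)
    pl=objR(np.column_stack([[-np.cos(a),0,.5],[0,-1,0],[.5,0,np.cos(a)]]),0)
    print("brush f",inverse_kinematics([442,-200,150],b), "sp",inverse_kinematics([448,219,150],sp))
    A=look("wb",[442,-200,180],b); B=look("wp",[700,-80,190],pl); C=look("ws",[448,215,180],sp)
    cv2.imwrite("pics/w1.png",cv2.resize(np.vstack([np.hstack([A["image"],B["image"]]),np.hstack([C["image"],C["image"]*0])]),(800,500),interpolation=cv2.INTER_AREA))
E
python3 v.py
```

```text
brush f [-0.1370154   0.48942119  0.58703786  2.05954956 -0.4122243   0.70749924
 -2.48687607] sp [ 0.29399731  0.77826243 -1.27462793  1.9642721   0.85908333  1.09024087
  1.99737057]
wb 2.45
wp 4.1
ws 7.4083
```

View pics/w1.png

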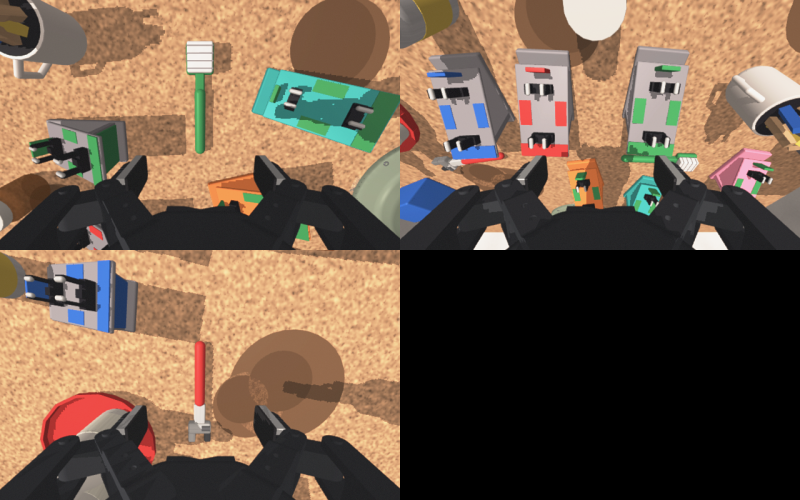

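The wrist views show the brush at (200,100) with its butt toward the gripper, the red plate at (542,103), the green plate at (658,105) and the spanner at (200,395). All are clear and unobstructed, so I'll fit them now.

```bash
cat > fit.py <<'E'
from v import *; from scipy.optimize import least_squares; import json
out={}
def tool(n,col,box):
    c=dict(np.load(n+".npz")); P=cloud(c); m=np.zeros((400,640),bool); u0,v0,u1,v1=box; m[v0:v1,u0:u1]=1
    tab=P[m&~mask(c,col)]; tz=np.median(tab[:,2])
    q=P[m&mask(c,col)]; q=q[(q[:,2]>3)&(q[:,2]<28)]; mu=q.mean(0)
    d=np.linalg.svd(q[:,:2]-mu[:2])[2][0]
    hd={'red':np.array([-.2,.97]),'green':np.array([-.06,-.99])}[col]; d*=np.sign(d@hd)
    ang=np.arctan2(d[1],d[0])
    t=(q[:,:2]-mu[:2])@d; g=q[t<t.min()+120]
    def res(p):
        n_=np.array([-np.sin(p[0]),np.cos(p[0])]); s=(g[:,:2]-mu[:2])@n_-p[1]; return np.hypot(s,g[:,2]-p[2])-9.5
    r=least_squares(res,[ang,0,9.5],loss='soft_l1'); a=r.x[0]; d=np.array([np.cos(a),np.sin(a)]); n_=np.array([-d[1],d[0]])
    t=(q[:,:2]-mu[:2])@d; s=(q[:,:2]-mu[:2])@n_-r.x[1]
    o=mu[:2]+r.x[1]*n_+d*(np.percentile(t,.3)+62)
    print(n,"N",len(q),"table",tz,"axis z",r.x[2],"rms",np.std(r.fun),"dir",d,"len",t.max()-t.min(),"w",np.percentile(s,[1,99]),"grip",o)
    out[col+'_tool']=dict(o=[*o,0],x=[*d,0],zax=r.x[2])
def place(col,box):
    c=dict(np.load("wp.npz")); P=cloud(c); m=np.zeros((400,640),bool); u0,v0,u1,v1=box; m[v0:v1,u0:u1]=1
    q=P[m]; q=q[(q[:,2]>15)&(q[:,2]<160)]
    best=None; rng=np.random.default_rng(0)
    for _ in range(400):
        a=q[rng.choice(len(q),3,False)]; nn=np.cross(a[1]-a[0],a[2]-a[0]); L=np.linalg.norm(nn)
        if L<200: continue
        nn/=L; nn*=np.sign(nn[2])
        if not(.8<nn[2]<.92): continue
        k=abs((q-a[0])@nn)<2
        if best is None or k.sum()>best.sum(): best=k
    f=q[best]; mu=f.mean(0); nn=np.linalg.svd(f-mu)[2][2]; nn*=np.sign(nn[2])
    x=np.cross(np.cross(nn,[0,0,1.]),nn); x/=np.linalg.norm(x); R=np.column_stack([x,np.cross(nn,x),nn])
    L=(f-mu)@R; rc=cv2.minAreaRect(L[:,:2].astype(np.float32)); lo,hi=np.percentile(L,[.3,99.7],axis=0)
    ctr=mu+R@np.r_[(lo[:2]+hi[:2])/2,0]; o=ctr+16*nn
    A=(q-o)@R
    print(col,"N",len(f),"slope",np.degrees(np.arccos(nn[2])),"yaw",np.degrees(np.arctan2(-x[1],-x[0])),"rect",rc[1:],"ext",hi-lo,"o",o)
    for lab,k in (("hi",A[:,0]>0),("lo",A[:,0]<=0)):
        j=A[k&(A[:,2]>12)&(abs(A[:,1])<20)&(abs(A[:,0])<55)]; print("  jaws",lab,len(j),"x",np.percentile(j[:,0],[2,98]),"y",np.percentile(j[:,1],[2,98]),"zmax",np.percentile(j[:,2],98))
    j=A[(abs(A[:,1])<20)&(A[:,0]<-57)&(A[:,2]>0)&(A[:,2]<16)]; print("  foot",len(j),np.percentile(j,[2,98],axis=0).round(1).tolist() if len(j) else "")
    out[col+'_place']=dict(o=o.tolist(),R=R.tolist())
tool("ws","red",(290,140,350,270)); tool("wb","green",(290,100,350,260))
place("red",(175,70,285,260)); place("green",(350,70,475,260))
json.dump(out,open("fit.json","w"))
E
python3 fit.py
```

```text
ws N 1621 table 1.203868037338168 axis z 10.458588552542473 rms 0.7675341249794468 dir [-0.20846672  0.97802946] len 116.98997989238941 w [-8.26150112  9.14695682] grip [446.50316105 228.60534238]fit.py:6: RuntimeWarning: Mean of empty slice.
  q=P[m&mask(c,col)]; q=q[(q[:,2]>3)&(q[:,2]<28)]; mu=q.mean(0)
  ret = um.true_divide(
Traceback (most recent call last):
  File "fit.py", line 39, in <module>
    tool("ws","red",(290,140,350,270)); tool("wb","green",(290,100,350,260))
                                        ~~~~^^^^^^^^^^^^^^^^^^^^^^^^^^^^^^^^
  File "fit.py", line 10, in tool
    t=(q[:,:2]-mu[:2])@d; g=q[t<t.min()+120]
                                ~~~~~^^
ValueError: zero-size array to reduction operation minimum which has no identity
```

```bash
python3 - <<'E'
from h import *
c=dict(np.load("wb.npz")); h=cv2.cvtColor(c["image"],cv2.COLOR_BGR2HSV); print(h[170:240:12,314:326:3].tolist(), c["range_z"][170:240:12,318])
E
sed -i "s/(H>50)&(H<75)/(H>50)\&(H<82)/; s/(S>150)&(V>50)/(S>110)\&(V>40)/" h.py
sed -i "s/d\*(np.percentile(t,.3)+62)/d*((t.min()+t.max())\/2+1 if col=='red' else t.min()+60.5)/" fit.py; python3 fit.py
```

```text
[[[66, 133, 177], [65, 122, 193], [66, 132, 157], [66, 130, 131]], [[66, 132, 178], [65, 121, 191], [66, 132, 158], [66, 133, 130]], [[66, 135, 176], [66, 123, 191], [66, 133, 157], [66, 129, 130]], [[66, 136, 175], [66, 124, 187], [66, 135, 155], [66, 132, 129]], [[66, 136, 175], [66, 127, 183], [66, 135, 155], [66, 130, 129]], [[66, 136, 173], [66, 128, 182], [66, 133, 155], [66, 131, 127]]] [305.90292 308.3728  310.24512 314.15274 318.00815 322.58682]
ws N 1627 table 1.2023481966250529 axis z 10.454754189977935 rms 0.7719234430592034 dir [-0.20856492  0.97800853] len 117.76542454061146 w [-8.25874316  9.14780459] grip [446.95507041 226.47593593]
wb N 1935 table 1.216314920994023 axis z 10.428659623636989 rms 0.865556940375014 dir [-0.0602983 -0.9981804] len 144.62275077435766 w [-11.69443596   9.93970504] grip [ 443.28068819 -197.3742534 ]
red N 9569 slope 30.54697051844222 yaw -2.8914545958372315 rect ((149.29476928710938, 79.97730255126953), 0.16711731255054474) ext [147.41765205  79.07416702   3.89549348] o [651.9413039   11.13852645  77.43579041]
  jaws hi 316 x [31.14518137 46.3271368 ] y [-13.92908646  14.06705204] zmax 21.428861435557174
  jaws lo 381 x [-46.52067954 -31.62603164] y [-14.00453271  13.95291231] zmax 22.219725544494928
  foot 275 [[-67.7, -12.5, 0.9], [-61.9, 12.5, 15.5]]
green N 9401 slope 30.517829069915724 yaw -4.784083180620996 rect ((80.15177917480469, 149.26788330078125), 89.81722259521484) ext [147.21842321  78.95045739   3.82367933] o [ 654.35416264 -169.45069253   77.54080688]
  jaws hi 324 x [31.22016019 46.32342128] y [-14.42758311  14.06680815] zmax 21.242709220330546
  jaws lo 393 x [-46.33149438 -31.36008314] y [-14.14720545  13.97561472] zmax 22.30845416467809
  foot 301 [[-67.6, -12.5, 1.8], [-61.9, 12.3, 15.3]]
```

The fits match the given sizes: plates 149x80 mm, clips at x = ±39, foot at -62. Heights read about 1.3 mm high, so I'll correct for that. By my joint-travel estimate, the spanner should use the flipped grasp and the brush the unflipped one. I'll pick the spanner.

```bash
cat > act.py <<'E'
from v import *; import json
D=json.load(open("fit.json")); F={'red':1,'green':0}; TZ=2.0
def pose_tool(col):
    t=D[col+'_tool']; R=fR(np.array(t['x'])/np.linalg.norm(t['x']),np.array([0,0,1.])); return np.array(t['o']),objR(R,F[col])
def pose_place(col,p):
    t=D[col+'_place']; x=np.array(t['R'])[:,0]; yaw=np.arctan2(x[1],x[0]); a=np.radians(30)
    x=np.array([np.cos(yaw)*np.cos(a),np.sin(yaw)*np.cos(a),np.sin(a)]); z=np.array([-np.cos(yaw)*np.sin(a),-np.sin(yaw)*np.sin(a),np.cos(a)])
    R=fR(x,z); o=np.array(t['o']); o[2]=76.
    return o+R@np.array(p,float),objR(R,F[col]),R,o
def st(l): s=read_state(); print(l,"t",round(s["time"],2),"p",s["eef_pos"].round(1),"F",s["ft_force"].round(1),"gap",round(s["finger_gap"],1)); return s
def pick(col):
    o,R=pose_tool(col); movep(o+[0,0,90],R); print(inverse_kinematics(o+[0,0,TZ],R).round(2))
    print("guard",movel(o+[0,0,TZ],max_speed=80,guard=15)); st("down"); clamp(); st("clamped"); movel(o+[0,0,200],max_speed=200); st("lifted")
    p,Rp,_,_=pose_place(col,[10,0,70]); q=inverse_kinematics(p,Rp); print("place q",None if q is None else np.round(q,2))
E
python3 - <<'E'
from act import *
pick('red'); c=camera("top"); cv2.imwrite("pics/t2.png",cv2.resize(c["image"][120:300,170:450],(784,504)))
E
```

```text
[-0.89  0.77  0.42  2.08 -0.73  0.44  0.31]
guard False
down t 10.76 p [447.2 226.6   2.4] F [-0.2  0.1 -0.8] gap 85.1
clamped t 11.39 p [447.  226.5   2.3] F [-2.1  0.2  8.3] gap 16.7
lifted t 12.53 p [446.4 226.3 199.2] F [-0.  -0.3 -3.5] gap 16.7
place q [-0.19  1.05  0.29  0.96 -0.26  1.69  1.59]
```

View pics/t2.png

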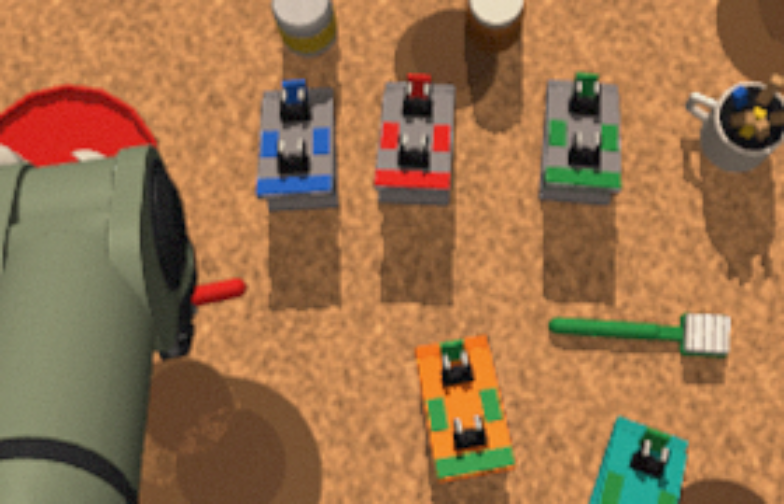

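The picture shows the spanner held below the arm, red butt at (240,289); the rest is undisturbed. The gap is 16.7 mm against a 19 mm grip, so I'll measure the tool in the hand at the pre-place pose.

```bash
cat >> act.py <<'E'
def inhand(col,c,s):
    P=(cloud(c)-s["eef_pos"])@s["tool_rot"]; m=mask(c,col)
    q=P[m]; q=q[(abs(q[:,0])<16)&(q[:,2]>-35)&(q[:,2]<25)&(abs(q[:,1])<85)]
    q=q[abs(q[:,1])>14]; mu=q.mean(0)
    def res(p): a=q[:,0]-p[0]-p[1]*q[:,1]; b=q[:,2]-p[2]-p[3]*q[:,1]; return np.hypot(a,b)-9.5
    r=least_squares(res,[0,0,-7,0],loss='soft_l1')
    print("inhand N",len(q),"x0,yaw,z0,pitch",r.x.round(3),"rms",r.fun.std().round(2),"y range",np.percentile(q[:,1],[.2,99.8]).round(1)); return r.x
from scipy.optimize import least_squares
E
python3 - <<'E'
from act import *
p,Rp,R,o=pose_place('red',[10,0,70]); movep(p,Rp); wait(.2); s=st("pre"); c=camera("wrist"); np.savez("w3.npz",**c); inhand('red',c,s)
cv2.imwrite("pics/w3.png",c["image"])
E
```

```text
pre t 14.21 p [678.3  11.3 142.2] F [-0.3  0.4 -4.1] gap 16.6
inhand N 4890 x0,yaw,z0,pitch [-6.600e-02  1.000e-03 -8.048e+00 -1.200e-02] rms 0.59 y range [-59.   38.3]
```

View pics/w3.png

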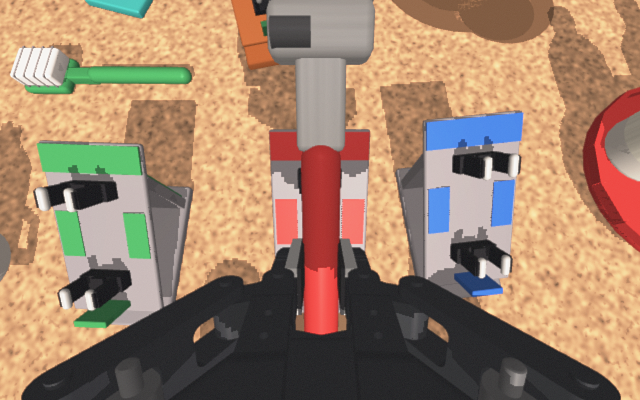

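The picture shows the spanner held straight between the pads (u≈320) over the red place, head toward the robot. The measured axis is 8 mm behind the TCP, centred within 0.1 mm, with negligible tilt. I'll press it in.

```bash
cat >> act.py <<'E'
def local(col,s): _,_,R,o=pose_place(col,[0,0,0]); return (R.T@(s["eef_pos"]-o)).round(1),(R.T@s["ft_force"]).round(1)
def press(col,zend,x=10,g=28):
    movel(pose_place(col,[x,0,34])[0],max_speed=80); wait(.2); print("free",*local(col,st("above")))
    print("guard",movel(pose_place(col,[x,0,zend])[0],max_speed=25,guard=g)); wait(.15); print("pressed",*local(col,st("pressed")))
E
python3 -c "
from act import *
press('red',0.5)"
```

```text
above t 15.06 p [660.6  10.7 110.8] F [-0.1  0.1 -2.4] gap 16.6
free [ 9.9  0.  34.5] [-1.1 -0.1 -2.1]
guard False
pressed t 16.7 p [644.3  11.6  82.7] F [ 5.8  1.8 13.9] gap 16.4
pressed [10.  -0.1  2. ] [ 2.1 -2.1 14.9]
```

```bash
cat >> act.py <<'E'
def check(col,pic=None):
    s=read_state(); c=camera("wrist"); x=inhand(col,c,s); T=s["tool_rot"]
    _,_,R,o=pose_place(col,[0,0,0])
    for y in (-39,0,39): print("  axis in place",(R.T@(s["eef_pos"]+T@np.array([x[0]+x[1]*y,y,x[2]+x[3]*y])-o)).round(1))
    if pic: cv2.imwrite(pic,c["image"])
E
python3 -c "
from act import *
check('red','pics/w4.png')"
```

```text
inhand N 5315 x0,yaw,z0,pitch [-6.100e-02  0.000e+00 -8.069e+00 -7.000e-03] rms 5.58 y range [-64.2  44.8]
  axis in place [49.  -0.   9.7]
  axis in place [10.  -0.1 10.1]
  axis in place [-29.   -0.1  10.4]
```

View pics/w4.png

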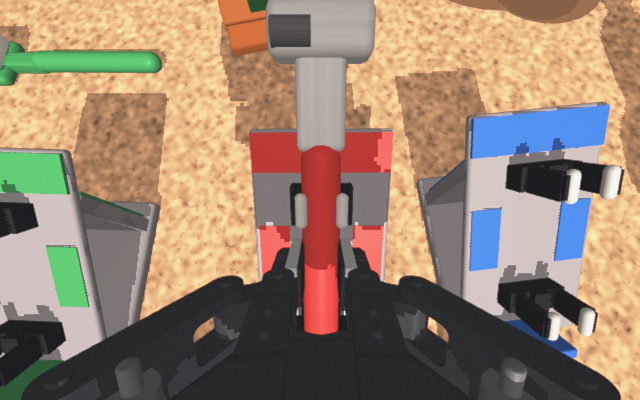

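The view shows the upper clip's jaws standing on both sides of the grip. The axis reads z≈10 mm in the place (9.5 nominal), so it is seated. Now I slide it down to the stop.

```bash
cat >> act.py <<'E'
def slide(col,z,x1=-8,g=14):
    print("guard",movel(pose_place(col,[x1,0,z])[0],max_speed=25,guard=g)); print(*local(col,st("slid"))); wait(.15); print("settled",*local(col,st("slid")))
E
python3 -c "
from act import *
slide('red',1.2)
check('red')"
```

```text
guard True
slid t 17.28 p [654.4  10.9  77. ] F [0.3 0.2 9. ] gap 16.6
[-1.6  0.2  2.1] [ 4.2 -0.2  8. ]
slid t 17.43 p [654.4  10.8  77. ] F [ 0.  -0.3  9.8] gap 16.9
settled [-1.6  0.2  2.1] [4.9 0.3 8.5]
inhand N 4981 x0,yaw,z0,pitch [-0.038 -0.    -8.145 -0.012] rms 5.11 y range [-75.6  37.3]
  axis in place [37.4  0.2  9.8]
  axis in place [-1.6  0.2 10.2]
  axis in place [-40.6   0.2  10.7]
```

```bash
python3 - <<'E'
from act import *
slide('red',1.2,x1=-9,g=12)
open_gripper(); print(*local('red',st("open")))
s=read_state(); _,R,Rp,o=pose_place('red',[0,0,0])
movel(s["eef_pos"]+Rp[:,2]*110,max_speed=150); wait(.1)
c=camera("wrist"); np.savez("w5.npz",**c); cv2.imwrite("pics/w5.png",c["image"]); st("out")
P=(cloud(c)-o)@Rp; q=P[mask(c,'red')]; q=q[(abs(q[:,1])<11)&(q[:,2]>6)&(q[:,2]<40)&(q[:,0]>-61)]
print("grip x",np.percentile(q[:,0],[.5,50,99.5]))
for a in range(-55,60,15):
    k=q[abs(q[:,0]-a)<5]; print(a,len(k),"top",np.percentile(k[:,2],95).round(1) if len(k) else"", "ymid",np.median(k[:,1]).round(1) if len(k) else "")
E
```

```text
guard True
slid t 17.69 p [654.4  10.9  77. ] F [-1.4 -0.1 10.4] gap 16.3
[-1.7  0.2  2.1] [6.4 0.1 8.3]
slid t 17.84 p [654.4  10.9  77. ] F [-0.8 -0.2  9. ] gap 16.7
settled [-1.6  0.1  2.2] [5.2 0.2 7.4]
open t 18.52 p [654.6  11.   76.3] F [-1.  -0.2  0.3] gap 85.5
[-2.2  0.   1.5] [ 1.   0.3 -0.2]
out t 19.55 p [709.1   8.3 170.9] F [ 0.1  0.1 -0. ] gap 85.4
grip x [-60.79808207   3.73500869  56.96529206]
-55 131 top 20.0 ymid 0.5
-40 153 top 20.3 ymid -0.4
-25 223 top 20.5 ymid 0.5
-10 230 top 20.4 ymid 0.5
5 239 top 20.3 ymid 0.5
20 246 top 20.5 ymid 0.5
35 200 top 20.4 ymid -0.4
50 260 top 20.4 ymid 0.5
```

View pics/w5.png

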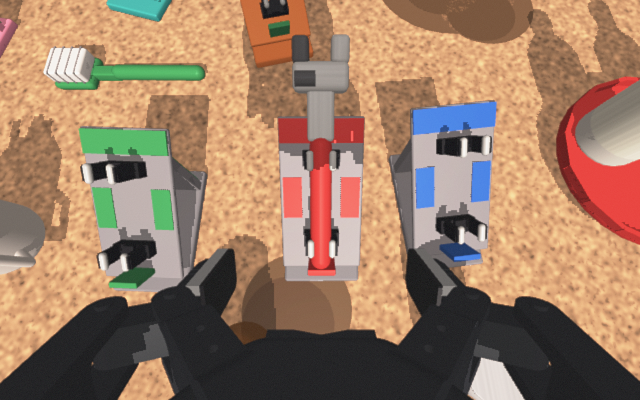

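The spanner sits in both clips: its top is uniform at ~20.3 mm including the 1.3 mm height bias, and the butt is against the foot at (321,270). Next is the brush.

```bash
python3 - <<'E'
from act import *
s=read_state(); o,R=pose_tool('green')
movel(s["eef_pos"]+[0,0,70]); pick('green')
p,Rp,_,_=pose_place('green',[10,0,90]); movep(p,Rp); wait(.2); s=st("pre"); c=camera("wrist"); x=inhand('green',c,s); cv2.imwrite("pics/w6.png",c["image"])
E
```

```text
Traceback (most recent call last):
workcell.PlanningError: the arm cannot follow that straight line within its joint ranges
```

```bash
python3 - <<'E'
from act import *
o,R=pose_tool('green')
movep([560,-80,240],R); movep(o+[0,0,150],R); pick('green')
p,Rp,_,_=pose_place('green',[10,0,90]); movep(p,Rp); wait(.2); s=st("pre"); c=camera("wrist"); x=inhand('green',c,s); cv2.imwrite("pics/w6.png",c["image"])
E
```

```text
[ 0.02  0.75  0.37  2.12 -0.7   0.4   0.9 ]
guard False
down t 23.12 p [ 443.5 -197.4    2.4] F [-0.4 -0.1 -0.3] gap 85.1
clamped t 23.76 p [ 443.4 -197.4    2.3] F [-1.1  2.1  7.8] gap 16.9
lifted t 24.9 p [ 442.9 -197.1  199.2] F [-0.1  0.4 -0.4] gap 16.6
place q [-0.16  1.28  1.05  0.88 -0.76  1.85 -1.06]
pre t 26.68 p [ 690.6 -172.7  159.7] F [-0.1  0.6 -0.9] gap 16.9
inhand N 5171 x0,yaw,z0,pitch [-3.600e-02 -0.000e+00 -8.098e+00 -2.000e-03] rms 0.8 y range [-63.2  39.5]
```

View pics/w6.png

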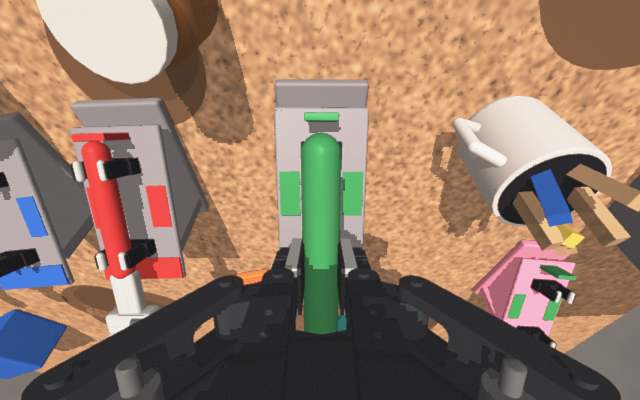

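The brush is held straight (axis 8.1 mm behind the TCP, no tilt), butt toward the green foot at (321,117). First I check that the press path is reachable near the joint-6 limit, then press.

```bash
python3 - <<'E'
from act import *
for p in ([10,0,34],[10,0,.5],[-9,0,1.2]): P,R,_,_=pose_place('green',p); print(np.round(inverse_kinematics(P,R),2))
press('green',0.5); check('green')
E
```

```text
[-0.2   1.29  1.04  0.98 -0.76  1.77 -1.03]
[-0.22  1.3   1.03  1.06 -0.76  1.7  -1.  ]
[-0.2   1.33  1.02  0.99 -0.77  1.72 -1.03]
above t 27.78 p [ 662.9 -170.3  110.8] F [ 0.4 -0.9 -1.3] gap 16.7
free [10.   0.2 34.4] [-1.1  0.8 -0.9]
guard False
pressed t 29.43 p [ 646.7 -168.8   82.7] F [ 7.1 -0.5 13.7] gap 16.5
pressed [10.  0.  2.] [ 0.7 -0.1 15.4]
inhand N 5428 x0,yaw,z0,pitch [-1.120e-01 -5.000e-03 -8.276e+00 -1.300e-02] rms 1.35 y range [-76.8  38.2]
  axis in place [-29.    0.1   9.8]
  axis in place [10.  -0.1 10.3]
  axis in place [49.  -0.3 10.7]
```

Same as the spanner, so it is seated. Now I slide it, confirm the stop, release and look.

```bash
python3 - <<'E'
from act import *
slide('green',1.2); slide('green',1.2,x1=-9,g=12)
if local('green',read_state())[0][0]<1.5:
    open_gripper(); s=st("open"); _,R,Rp,o=pose_place('green',[0,0,0])
    movel(s["eef_pos"]+Rp[:,2]*110,max_speed=150); wait(.1)
    c=camera("wrist"); np.savez("w7.npz",**c); cv2.imwrite("pics/w7.png",c["image"]); st("out")
    P=(cloud(c)-o)@Rp; q=P[mask(c,'green')]; q=q[(abs(q[:,1])<11)&(q[:,2]>6)&(q[:,2]<40)&(q[:,0]>-75)]
    for a in range(-55,60,15):
        k=q[abs(q[:,0]-a)<5]; print(a,len(k),"top",np.percentile(k[:,2],95).round(1) if len(k) else"", "ymid",np.median(k[:,1]).round(1) if len(k) else "")
    h,_=np.histogram(q[:,0],np.arange(-74,-48,2)); print("butt hist",h)
E
```

```text
guard True
slid t 29.93 p [ 653.5 -169.6   78.9] F [-0.1  1.2  9.1] gap 16.7
[2.2 0.2 2.1] [ 4.7 -1.2  7.8]
slid t 30.08 p [ 653.4 -169.6   79. ] F [-0.4  0.8  8. ] gap 16.5
settled [2.3 0.2 2.1] [ 4.4 -0.8  6.7]
guard True
slid t 30.29 p [ 653.4 -169.6   79. ] F [-1.   1.1  8.9] gap 16.6
[2.3 0.2 2.1] [ 5.4 -1.   7.2]
slid t 30.44 p [ 653.4 -169.6   79. ] F [-0.2  0.2  8. ] gap 16.9
settled [2.3 0.3 2.1] [ 4.2 -0.2  6.8]
```

The brush stopped at TCP x=2.3, and the repeat push did not move it. That agrees with a tool origin 1–2 mm behind the TCP. I'll release it and check the butt against the foot.

```bash
python3 - <<'E'
from act import *
open_gripper(); s=st("open"); _,R,Rp,o=pose_place('green',[0,0,0])
movel(s["eef_pos"]+Rp[:,2]*110,max_speed=150); wait(.1)
c=camera("wrist"); np.savez("w7.npz",**c); st("out")
P=(cloud(c)-o)@Rp; m=mask(c,'green'); q=P[m]; q=q[(abs(q[:,1])<11)&(q[:,2]>6)&(q[:,2]<40)&(q[:,0]>-75)]
for a in range(-55,60,15):
    k=q[abs(q[:,0]-a)<5]; print(a,len(k),"top",np.percentile(k[:,2],95).round(1) if len(k) else"", "ymid",np.median(k[:,1]).round(1) if len(k) else "")
k=m&(abs(P[...,1])<3)&(P[...,0]<-48)&(P[...,0]>-75)&(P[...,2]>-5); q=P[k]; q=q[np.argsort(q[:,0])]; print(q[::max(1,len(q)//25)][:,[0,2]].round(1).tolist())
v,u=np.nonzero(k); x=int(u.mean()); y=int(v.mean()); print(x,y)
z=cv2.resize(c["image"][max(y-50,0):y+50,x-80:x+80],(640,400),interpolation=cv2.INTER_CUBIC)
cv2.imwrite("pics/w7.png",cv2.resize(np.vstack([c["image"],z]),(480,600)))
E
```

```text
open t 31.12 p [ 653.6 -169.7   78.4] F [0.7 0.2 0.3] gap 85.4
out t 32.33 p [ 708.1 -174.   173.1] F [0.4 0.  0.2] gap 85.4
-55 235 top 20.6 ymid 0.6
-40 191 top 21.3 ymid 0.6
-25 244 top 20.9 ymid 0.6
-10 233 top 20.7 ymid 0.6
5 212 top 20.6 ymid 0.5
20 210 top 20.4 ymid 0.5
35 164 top 20.6 ymid 0.5
50 155 top 20.4 ymid 0.5
[[-66.1, 14.1], [-66.1, 16.5], [-65.3, 14.8], [-64.6, 14.6], [-63.8, 15.1], [-63.0, 15.0], [-62.2, 14.7], [-61.4, 15.1], [-60.6, 15.4], [-60.6, 13.1], [-59.8, 15.2], [-59.1, 16.8], [-58.3, 18.1], [-57.6, 18.4], [-56.8, 18.9], [-56.0, 20.3], [-56.0, 17.9], [-55.2, 19.1], [-54.4, 19.5], [-53.7, 19.6], [-52.9, 20.6], [-52.1, 20.7], [-51.4, 21.4], [-51.3, 19.0], [-50.5, 20.1], [-49.7, 20.1], [-48.9, 20.3], [-48.2, 20.4]]
319 136
```

View pics/w7.png

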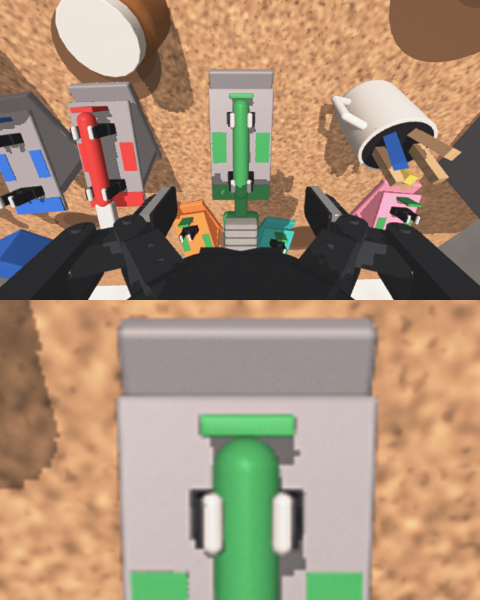

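The brush is in both clips, and its butt appears to touch the foot at (245,435). Before handing in I compare the two butt profiles from the same image against the ideal contact profile, and check with the top camera that the loose items did not move.

```bash
python3 - <<'E'
from act import *
c=dict(np.load("w7.npz")); W=cloud(c)
for col in('red','green'):
    _,_,R,o=pose_place(col,[0,0,0]); P=(W-o)@R; m=mask(c,col); g=m&(abs(P[...,1])<11)&(P[...,0]>-40)&(P[...,0]<20)&(P[...,2]>10)
    dz=np.percentile(P[g][:,2],95)-19; ax=P[m&(abs(P[...,1])<10)&(P[...,0]>-61)&(P[...,0]<-47)&(P[...,2]>16)]
    def res(p): d=ax-[p[0],p[1],9.5+dz]; d[:,0]=np.minimum(d[:,0],0); return np.linalg.norm(d,axis=1)-9.5
    r=least_squares(res,[-52.5,0],loss='soft_l1'); 
    f=P[m&(abs(P[...,1])<12)&(P[...,0]<-63)&(P[...,0]>-75)&(P[...,2]>11)]
    print(col,"dz",dz,"butt end x",r.x[0]-9.5,"y",r.x[1],"rms",r.fun.std(),"foot far edge",np.percentile(f[:,0],1))
s=read_state(); movep([600,-80,300],pose_tool('green')[1]); t=camera("top"); t0=dict(np.load("top0.npz")); st("end")
d=cv2.absdiff(t["image"],t0["image"]).max(2); 
for n,(u,v) in dict(blue=(277,170),can=(279,125),jar=(347,124),mug=(437,165),bot_a=(165,180),bot_b=(203,188)).items(): print(n,int(np.percentile(d[v-18:v+18,u-18:u+18],90)))
cv2.imwrite("pics/end.png",t["image"])
E
```

```text
red dz 1.3038551337053477 butt end x -60.79567084170524 y 0.3484582663661912 rms 0.6729876137460169 foot far edge -67.34402777890769
green dz 1.8306837736074648 butt end x -60.647154577573126 y 0.3434503108929814 rms 0.6009904568149431 foot far edge -66.14236174559059
end t 33.77 p [600.4 -80.3 299.7] F [-0.   0.1 -0.7] gap 85.7
blue 8
can 8
jar 110
mug 8
bot_a 8
bot_b 8
```

View pics/end.png

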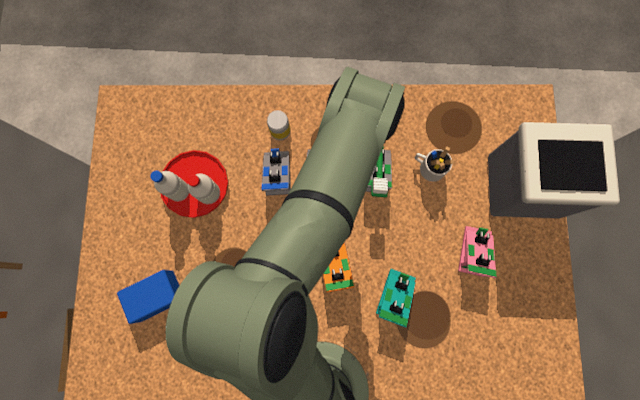

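Both butts fit to the same position (about -60.7 mm), so both rest on their stops. The unchanged pixels show the blue place, can, mug and bottles have not moved. The arm hides the jar in this view, but the wrist view shows it still standing.

```bash
python3 -c "
from workcell import *
finish_job(); print(read_state()['time'])"
```

```text
the job is handed in; nothing more can be done
the job is handed in; nothing more can be done
```

The spanner is in the red place and the brush in the green place, both head uppermost. Each was pressed into both clips with about 15 N of pressing force, then slid down to the foot stop. I handed the job in at about 34 s, with the arm clear of everything. `finish_job()` gave no verdict.

**Seating in the clips:** the spanner's top is level along its length at about 20.4 mm, which is 19 mm plus a height bias of about 1.3 mm. The brush reads 20.4–21.3 mm, about 0.5 mm higher than the spanner. That is within depth noise, and the jaws are visible on both sides of its grip.

**Resting on the stops:** a second push moved neither tool. Fitted from one image, the butt ends are at x = -60.8 mm (spanner) and -60.6 mm (brush). The nominal position is -62 mm; I put the difference of about 1.3 mm down to bias in the fit, because both tools show it equally.

**Other things:** the top camera shows the blue place, can, mug and both bottles unmoved. The arm hid the jar in that last picture, so its pixel check failed. A wrist picture about 1.5 s earlier shows a jar-like object standing beyond the places, and I measured no contact force there.

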